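Raise the scroll saw's drop foot to clear a carving blank and feed the blank to the blade

ROBOT

A 6-joint arm with a two-finger parallel gripper is mounted at the origin on the work surface. World frame = base frame: x ahead of the robot, y to its left, z up, the work surface at z = 0. Lengths are in mm, angles in rad, forces in N, time in s.
With the tool pointing down it reaches from about 275 to 750 mm from the base axis. Payload 10.2 kg.
Tool frame: the origin (TCP) lies midway between the tips of the shut fingers; the grasp point (between the pads) lies 19 mm behind it (ctrl.hold_point_z is the distance from the TCP to the grasp point, in mm); z points along the fingers, y is the direction in which the jaws open and shut (so a half turn about z gives the same grasp; the last joint's range is limited). The gripper opens to 85 mm and grips with 20 to 120 N. Pads are 22 mm wide; open, the fingers measure 114 mm over their backs; the gripper's body (76 mm by 85 mm) begins 54 mm behind the grasp point. The pads swing forward as they close: fully open they stand 13 mm farther back than shut.
Start: joints at [-0.223, 0.313, 1.498, -0, 1.331, -0.223], TCP at [525.006, -0.013, 231.294] pointing down, gripper open.
Joint ranges: [-2.94, 2.94], [-0.97, 2.17], [0.19, 2.56], [-1.23, 4.37], [0.02, 3.11], [-2.88, 2.88]. Speed limits (rad/s): [2.39, 2.39, 3.01, 3.14, 3.14, 3.14].

INTERFACE

Orientations are given as a unit quaternion [w, x, y, z].
In Python, from rig import ctrl, capture, get_calibration, ticket, search_frame, outline_of gives the robot as it stands. The module is installed in compiled form; this text tells all that it offers.
- The arm moves only by the tool servo_tool, never from a script. Its argument "motion" is a list of rows, each an object with "dr": the turn, a rotation vector about the tool's x, y, z in units of 10 degrees (1.0 is 10 degrees), a list of three; "delta_pos": the shift along the tool's x, y, z in units of 50 mm (1.0 is 50 mm), a list of three; "hand": the opening, from 0 (shut) to 1 (fully open). In form: [{"dr": [ax, ay, az], "delta_pos": [x, y, z], "hand": hand}, ...]. A call has 1 to 20 rows; each row shifts and turns the pose as measured when the row begins, along the tool's axes as they then stand; what a row does not reach is not made up. A row lasts 1/8 s, in which the tool goes at most 62.5 mm and 10.7 degrees, less where a joint would pass 70% of its speed; a pose out of reach is approached as far as the arm can. A call is refused whole if a number of a shift passes 1 or a number of a turn 1, either way. A call with a gripper value outside its range is refused whole. The fingers move at their own pace and stop on an object; "squeeze" is the grip in N (left out, the last holds). Time passes only in rows, so rows that do not move let the fingers close. It gives the time, the measured TCP pose, the force and the opening at its end, in the units of the state.
- ctrl.sense(): the state, without advancing time (a new reading comes with each control period).
- capture(name): name is "scene" or "side" or "wrist"; returns (picture, depth): 400x640x3 uint8, red, green, blue; 400x640 float32, mm along the optical axis (not along the pixel's ray), 0 where there is no reading.
- get_calibration(name): a dict with "camera_matrix" (3x3 intrinsics, pixels), "T" (4x4, takes a point from camera to world coordinates). Camera axes: x right, y down, z forward; pixel columns grow to the right and rows downward; lengths in mm; the calibration is good to about 2 mm. A picture is of the moment at which its call begins: read the wrist's pose just before it. get_calibration takes no time and is no camera call; for the wrist camera it gives the pose at the moment of the call.
- ticket.finish_job(): hands the job in, once; it reports no verdict.
Trained networks look in the newest picture that a camera, given by its name, has taken for a name from the list of things; names that differ only in an ending like _2 or _b are one class to them, and where a whole thing is asked for, a point or a joint stands for the part that bears it (a point fixed in the world has none). Each returns a list of dicts, best first, with "score" (0 to 1); they miss things now and then, are a little off and sometimes report something else, mostly with a low value. They report only what shows in the picture. A call takes as long as a camera call.
- search_frame(camera, label): "bbox" ([left, top, right, bottom] in pixels, round what is visible of it).
- outline_of(camera, label): "pixels" (400x640 bool, what is visible of it) and "bbox" ([left, top, right, bottom] in pixels, round what is visible of it).
The state is a dict: "time_s": time; "joints": joint angles; "dq": joint speeds; "tau": joint torques, N m; "eef_pos": TCP position; "ee_rot": TCP orientation; "force": force on the tool from outside, world axes, zero at the start; "wrist_torque": the same for the moment, N m; "grip_width": opening from 0.0 (shut) to 1.0 (fully open).
Only numpy, scipy, OpenCV 4.12 (cv2) and the standard library are available. Lean on these libraries where they do the work, as an engineer would, in place of code of your own. Each camera call takes 0.05 s, during which the arm holds its last target.

TASK

Set up the scroll saw for the wooden carving blank: lift the drop foot by its red grip to the next notch, where the blank just fits under it, and let go once the pawl has caught. Then lay the blank flat on the saw table and slide it under the foot, lined up with the saw's arm, until the end of its dark pencil line comes up to the front of the blade without being forced against it. Let go of the blank and leave the other things on the bench alone.

Things in the scene. Friction and masses are not known exactly. Their poses are not given: they have to be found in the camera images.
- saw: Grey scroll saw, fixed. Origin on the bench below the blade; +x = feed direction, from the open front back along the arm; z up. Table top z 130 mm, x -190..240, y +-125 mm. Upper arm above it: y +-28 mm, nose face at x = -34 mm, at the nose z 245 to 300 mm. Foot's post sticks up out of the nose at x = -20 mm to z 372 mm + joint foot, pawl behind it. Rear column x 400..510 mm, top 345 mm.
- saw_table (a point): Point on the top of the saw table at the blade (130 mm above the bench).
- blade: The upright saw blade itself, thin steel, at the middle of the saw table, with its clamp under the nose. Origin 8 mm below the table top, on the blade's axis; axes as the saw's. Do not push it hard.
- blade_front (a point): Middle of the front face of the upright saw blade, 16 mm above the saw table. The blade is 4 mm deep along the feed direction (front face 2 mm in front of the saw's origin) and 3 mm thick, and runs from the table up to the nose.
- foot (a joint): Height (m) of the drop foot, a steel fork 36 mm wide, from 26 mm before to 22 mm behind the blade. 0.32 kg, slides straight up. Rests on notches at 0, 0.014, 0.028, 0.042: underside 10, 24, 38, 52 mm above the saw table; the 32 mm blank first fits at 0.028. A spring pawl clicks in 1 to 2 mm past each notch; let go, it sinks back onto it and cannot go lower again. Starts at 0.014.
- foot_grip (a point): Middle of the foot's red lift grip: round bar, diameter 13 mm, pointing to the saw's -x, from 30 to 62 mm before the blade. This point: 49 mm before the blade, 45 mm above the foot's underside (z 185 mm at joint 0), moves with the foot; 15 mm before the nose's face, 60 mm below it at joint 0. The nose is in the way from straight above: lean the gripper, fingers pointing down and to saw +x.
- blank: The carving blank: a rectangular block of pale wood, 180 long (x) x 56 wide (y) x 32 mm high, 0.13 to 0.21 kg, with a dark pencil line along the middle of its top and down both ends. Origin at the centre of its underside, x along its length, z up. Lies flat on the black mat (4 mm thick). Either end may lead.
- blank_end_a (a point): End of the pencil line: centre of the blank's +x end face, at half height (16 mm).
- blank_end_b (a point): End of the pencil line: centre of the blank's -x end face, at half height (16 mm).
- gouge: Bystander: carving gouge, dark wooden handle, lying on the bench, 230 mm long. Origin at the steel end of its handle, underside; steel points along x.
- knife: Bystander: carving knife, wooden handle, 180 mm long, lying on the mat. Origin at the blade end of its handle, underside; blade points along x.
- bobbin: Bystander: wooden bobbin standing upright, 90 mm in diameter, 102 mm high. Origin at the centre of its underside.
- bowl: Bystander: small wooden bowl, 130 mm in diameter, 45 mm high. Origin at the centre of its underside.
- pencil: Bystander: flat yellow carpenter's pencil, 160 x 14 x 8 mm, on the bench. Origin at the centre of its underside.
- offcut: Bystander: small wooden wedge, 50 x 30 x 24 mm, on the saw table beside the arm. Origin at its thin end, underside.
- bird: Bystander: small carved wooden bird, about 100 mm long and 66 mm high. Origin at its foot.

How it is judged:
By the outcome, as a careful person would: the job done as asked, in the order asked, and still so for the second after the job is handed in, with the robot touching nothing.
It also fails if it takes over 51 s, if anything falls off the work surface, if the arm or the gripper's body presses on something with over 40 N, if the wrist force passes 120 N, or if a joint passes its speed limit or range.

## Working session

There is one attempt and no reset: what is moved stays moved. The work goes in short steps, Python scripts to look and compute and a tool call to move; the robot and the scene stay as the last step left them, time stands still between calls to the robot, and variables do not carry over. Pictures are saved under pics/ and viewed, and the job is handed in when it is done.

Besides the shell and the picture viewer there is one more tool, called after "Emit:" by a JSON object that holds its "op" and its "data". servo_tool: Moves the arm, as the interface text tells. Its arguments: {"type":"object","properties":{"motion":{"type":"array"},"squeeze":{"type":"number"}},"required":["motion"]}

```bash
mkdir -p pics
cat > h.py <<'E'
import numpy as np, cv2
from rig import ctrl, capture, get_calibration, ticket, search_frame, outline_of
def save(n,im): cv2.imwrite('pics/'+n+'.png', im[:,:,::-1])
def world(cal,u,v,d):
    K=np.array(cal['camera_matrix']);T=np.array(cal['T'])
    u=np.asarray(u,float);v=np.asarray(v,float);d=np.asarray(d,float)
    p=np.stack([(u-K[0,2])/K[0,0]*d,(v-K[1,2])/K[1,1]*d,d],-1)
    return p@T[:3,:3].T+T[:3,3]
def proj(cal,P):
    K=np.array(cal['camera_matrix']);T=np.array(cal['T'])
    p=(np.atleast_2d(P)-T[:3,3])@T[:3,:3]
    q=p@K.T
    return q[:,:2]/q[:,2:]
E
python3 - <<'E'
from h import *
print(ctrl.sense())
for n in ['scene','side','wrist']:
    c=get_calibration(n);im,d=capture(n);save(n+'0',im);np.savez(n+'0.npz',im=im,d=d,K=c['camera_matrix'],T=c['T'])
    print(n,np.round(c['camera_matrix'],1).tolist(),np.round(c['T'],3).tolist())
    for l in ['saw','blank','foot_grip','blade']:
        r=outline_of(n,l)
        for k in r[:2]: print(l,k['score'],k['bbox'],k['pixels'].sum())
        if r: np.save(f'm_{n}_{l}.npy',r[0]['pixels'])
E
```

```text
{'time_s': 0.0, 'joints': array([-2.23425803e-01,  3.13444323e-01,  1.49844502e+00, -2.27659822e-06,
        1.33105827e+00, -2.23415543e-01]), 'dq': array([ 1.33386040e-03, -1.24649439e-03, -6.54847122e-04,  8.94018356e-05,
        1.06743835e-04,  7.62165924e-05]), 'tau': array([-5.78409599e-04, -4.12261176e+01, -2.59742296e+01, -3.58453699e-04,
        4.11797926e-03, -1.23038126e-05]), 'eef_pos': array([5.24725231e+02, 3.61411771e-02, 2.30735016e+02]), 'ee_rot': array([-5.72692937e-04,  7.07110055e-01,  7.07103183e-01, -3.61935666e-04]), 'force': array([-0.27978365,  0.34318394, -0.47502821]), 'wrist_torque': array([-0.00702865, -0.02422137, -0.0451499 ]), 'grip_width': 1.0020035494756123}
scene [[448.8, 0.0, 310.6], [0.0, 448.8, 207.6], [0.0, 0.0, 1.0]] [[-0.577, 0.579, -0.576, 1088.025], [0.817, 0.407, -0.409, 269.742], [-0.002, -0.707, -0.708, 872.016], [0.0, 0.0, 0.0, 1.0]]
saw 0.81 [286.7, 177.8, 639.8, 399.5] 37641
saw 0.2 [370.6, 176.5, 401.1, 283.5] 779
blank 0.77 [241.6, 176.6, 273.0, 229.9] 1218
foot_grip 0.63 [368.6, 176.9, 404.2, 281.3] 727
blade 0.35 [234.1, 304.4, 302.5, 359.5] 2763
side [[483.4, 0.0, 316.2], [0.0, 483.4, 194.1], [0.0, 0.0, 1.0]] [[-0.535, 0.678, -0.504, 1098.101], [0.845, 0.421, -0.329, 210.513], [-0.011, -0.602, -0.798, 1016.404], [0.0, 0.0, 0.0, 1.0]]
saw 0.71 [308.6, 163.7, 637.8, 400.0] 38983
blank 0.86 [258.6, 139.3, 285.2, 196.3] 1348
foot_grip 0.56 [386.8, 163.9, 427.7, 253.3] 664
foot_grip 0.25 [310.7, 164.6, 638.2, 400.0] 38674
wrist [[343.9, 0.0, 320.1], [0.0, 343.9, 204.8], [0.0, 0.0, 1.0]] [[1.0, -0.0, -0.001, 525.711], [-0.001, -0.953, -0.302, 76.414], [-0.001, 0.302, -0.953, 373.636], [0.0, 0.0, 0.0, 1.0]]
saw 0.82 [135.0, 0.0, 639.1, 351.3] 139001
blank 0.47 [336.1, 94.2, 640.0, 317.4] 26931
foot_grip 0.89 [337.2, 97.2, 640.0, 315.4] 27126
```

View pics/scene0.png

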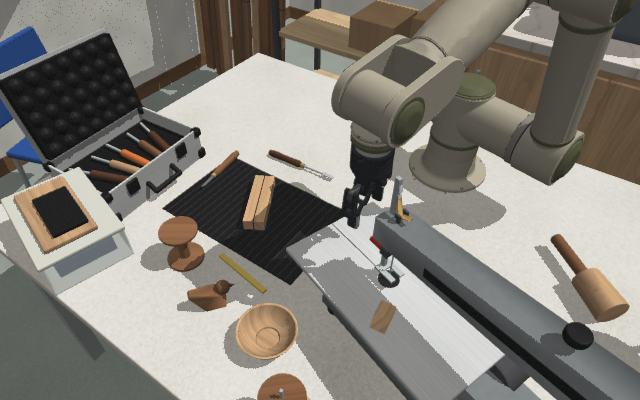

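View pics/side0.png

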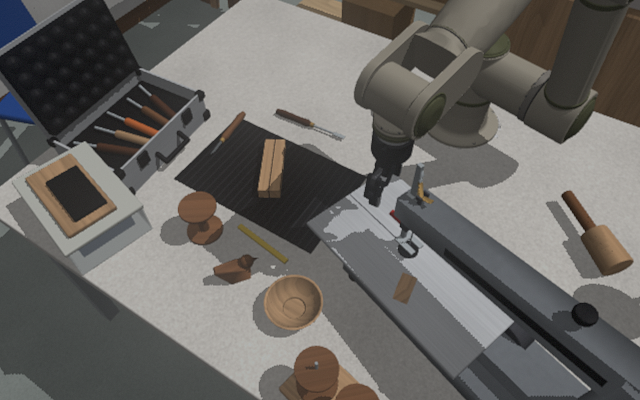

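View pics/wrist0.png

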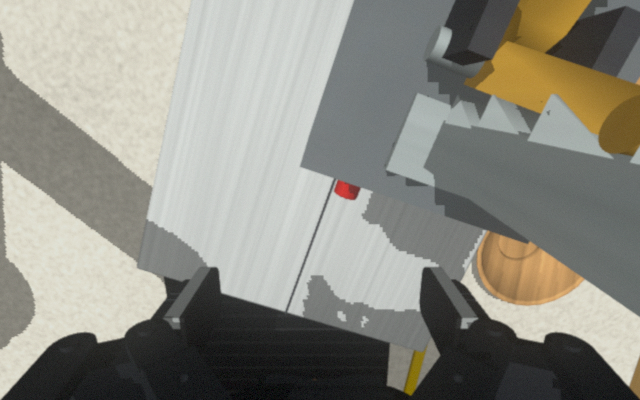

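The blank is at scene (258,203) and the red grip is at wrist (346,189). The saw's +x runs along the table slot, roughly world +y. Next I'll fit the saw and blank poses.

```bash
cat > f.py <<'E'
from h import *
def cloud(n,tag='0'):
    z=np.load(n+tag+'.npz');im,d=z['im'],z['d'];c=dict(camera_matrix=z['K'],T=z['T'])
    v,u=np.mgrid[:400,:640]
    return im,d,c,world(c,u,v,d)
E
python3 - <<'E'
from f import *
for n in ['scene','side','wrist']:
    im,d,c,W=cloud(n)
    z=W[...,2]; ok=d>0
    # table plane
    m=ok&(abs(z-130)<4)&(W[...,0]>200)&(W[...,0]<1000)
    m=cv2.morphologyEx(m.astype(np.uint8),cv2.MORPH_OPEN,np.ones((3,3)))
    k,l,s,_=cv2.connectedComponentsWithStats(m); i=1+np.argmax(s[1:,4]); m=l==i
    P=W[m]; print(n,'table',len(P),P.mean(0).round(1),P[:,2].std().round(2))
    r=cv2.minAreaRect(P[:,:2].astype(np.float32)); print(np.round(cv2.boxPoints(r),1).tolist())
    h=cv2.cvtColor(im,cv2.COLOR_RGB2HSV)
    red=((h[...,0]<6)|(h[...,0]>174))&(h[...,1]>150)&(h[...,2]>60)&ok&(z>150)&(z<280)
    if red.any():
        Q=W[red];v,u=np.nonzero(red);print('red',len(Q),np.median(Q,0).round(1),Q.min(0).round(1),Q.max(0).round(1),u.min(),u.max(),v.min(),v.max())
    # blank top z 36
    m=ok&(abs(z-36)<5)&(W[...,1]<0)
    if n!='wrist':
        b=np.load(f'm_{n}_blank.npy'); b=cv2.dilate(b.astype(np.uint8),np.ones((5,5)))>0
        P=W[m&b]; r=cv2.minAreaRect(P[:,:2].astype(np.float32)); print('blank',len(P),P.mean(0).round(1),r,np.round(cv2.boxPoints(r),1).tolist())
E
```

```text
scene table 16633 [612.9 123.  130.1] 1.32
[[378.3999938964844, -53.400001525878906], [615.2000122070312, -135.8000030517578], [756.7000122070312, 270.70001220703125], [519.9000244140625, 353.1000061035156]]
red 40 [547.1  39.7 203.2] [540.4  28.6 198.5] [554.4  53.2 206.9] 371 380 237 247
blank 997 [ 460.4 -347.1   36.6] ((455.51422119140625, -350.52886962890625), (183.4029541015625, 57.02705764770508), 29.59564971923828) [[361.70001220703125, -371.0], [389.8999938964844, -420.6000061035156], [549.2999877929688, -330.0], [521.2000122070312, -280.3999938964844]]
side table 14565 [615.5 118.  129.9] 1.53
[[378.79998779296875, -50.900001525878906], [616.2999877929688, -133.39999389648438], [757.2999877929688, 272.70001220703125], [519.7999877929688, 355.20001220703125]]
red 4 [542.   31.2 204.4] [539.3  29.7 203.7] [543.   32.2 207.5] 391 393 211 212
blank 1084 [ 460.7 -345.4   35.8] ((457.18292236328125, -347.94989013671875), (182.06546020507812, 56.91100311279297), 29.59596824645996) [[364.0, -368.20001220703125], [392.1000061035156, -417.70001220703125], [550.4000244140625, -327.70001220703125], [522.2999877929688, -278.20001220703125]]
wrist table 64701 [500.5  11.7 129.8] 0.67
[[378.5, -53.29999923706055], [614.5, -135.10000610351562], [690.2999877929688, 83.5], [454.29998779296875, 165.3000030517578]]
red 217 [537.7  30.4 204. ] [533.4  26.2 198.7] [543.   35.  206.1] 335 354 181 198
```

The saw and blank fits match the given sizes: table 250 wide, grip tip near (539,26), blank about 182x57. I'll add a move-planning helper.

```bash
cat > mv.py <<'E'
from h import *
from scipy.spatial.transform import Rotation as R
O=np.array([559.2,85.2,0.]); A=np.deg2rad(70.8)
ex=np.array([np.cos(A),np.sin(A),0]); ey=np.array([-np.sin(A),np.cos(A),0]); ez=np.array([0,0,1.])
def saw2w(p): p=np.asarray(p,float); return O+p[0]*ex+p[1]*ey+p[2]*ez
def w2saw(p): q=np.asarray(p)-O; return np.array([q@ex,q@ey,q[2]])
def rot(yaw,lean): # tool x heading yaw(rad), fingers leaned forward by lean
    h=np.array([np.cos(yaw),np.sin(yaw),0]); z=np.sin(lean)*h-np.cos(lean)*ez; x=np.cos(lean)*h+np.sin(lean)*ez
    return R.from_matrix(np.stack([x,np.cross(z,x),z],1))
def cur(s=None):
    s=s or ctrl.sense(); q=s['ee_rot']; return s['eef_pos'],R.from_quat([q[1],q[2],q[3],q[0]])
def plan(pos,rt):
    s=ctrl.sense();p,r=cur(s)
    d=r.inv().apply(pos-p)/50; t=np.rad2deg((r.inv()*rt).as_rotvec())/10
    print('t',s['time_s'],'delta',d.round(3),'dr',t.round(3),'F',s['force'].round(1),'w',round(s['grip_width'],3),'q',s['joints'].round(2)); print('saw',w2saw(p).round(1),'worldTCP',p.round(1))
E
python3 - <<'E'
from mv import *
print(ctrl.hold_point_z)
L=np.deg2rad(45);rt=rot(A,L);z=rt.as_matrix()[:,2]
g=saw2w([-53,0,199]); print(g)
plan(g+(19-80)*z,rt)
E
```

```text
18.700000000000003
[541.77006772  35.14805238 199.        ]
t 0.75 delta [-0.112  0.052 -0.217] dr [-0.754  4.457  1.82 ] F [ 0.4 -0.   0.1] w 1.004 q [-0.22  0.31  1.5   0.    1.33 -0.22]
saw [-91.7   4.3 231.3] worldTCP [525.    0.  231.3]
```

Emit:
{"op": "servo_tool", "data": {"motion": [{"dr":[-0.15,0.89,0.36],"delta_pos":[0,0,-0.04],"hand":0.65},{"dr":[-0.15,0.89,0.36],"delta_pos":[0,0,-0.04],"hand":0.65},{"dr":[-0.15,0.89,0.36],"delta_pos":[0,0,-0.04],"hand":0.65},{"dr":[-0.15,0.89,0.36],"delta_pos":[0,0,-0.04],"hand":0.65},{"dr":[-0.15,0.89,0.36],"delta_pos":[0,0,-0.04],"hand":0.65},{"dr":[0,0,0],"delta_pos":[0,0,0],"hand":0.65}], "squeeze": 60}}

```text
time_s: 1.5
eef_pos: [525.0, -3.1, 241.9]
ee_rot: [-0.226, 0.751, 0.531, 0.321]
force: [0.0, -0.4, -0.4]
grip_width: 0.651
```

```bash
cat > g.py <<'E'
from mv import *
import sys
L=np.deg2rad(45);rt=rot(A,L);z=rt.as_matrix()[:,2]
g=saw2w([-53,0,199]); plan(g+(19-float(sys.argv[1]))*z,rt)
c=get_calibration('wrist');im,d=capture('wrist');save(sys.argv[2],im);np.savez(sys.argv[2]+'.npz',im=im,d=d,K=c['camera_matrix'],T=c['T'])
h=cv2.cvtColor(im,cv2.COLOR_RGB2HSV)
v,u=np.mgrid[:400,:640];W=world(c,u,v,d)
red=((h[...,0]<6)|(h[...,0]>174))&(h[...,1]>150)&(h[...,2]>60)&(d>0)&(W[...,2]>150)&(W[...,2]<280)
Q=np.array([w2saw(p) for p in W[red]]);print(len(Q),np.median(Q,0).round(1),np.percentile(Q,2,axis=0).round(1),np.percentile(Q,98,axis=0).round(1))
E
python3 g.py 80 w1
```

```text
t 1.5 delta [-0.017  0.065 -0.025] dr [ 0.026 -0.126 -0.02 ] F [ 0.  -0.4 -0.4] w 0.651 q [-0.6   0.32  1.68  0.78  1.45 -0.48]
saw [-94.6   3.2 241.9] worldTCP [525.   -3.1 241.9]
229 [-57.1   2.2 203.9] [-62.3  -3.3 200. ] [-33.3   5.9 205.7]
```

View pics/w1.png

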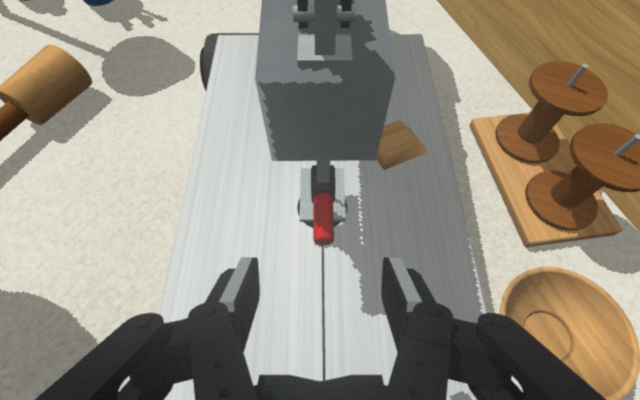

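Run:
```python
from f import *
from mv import w2saw
for n,t in [('w','1'),('wrist','0')]:
    im,d,c,W=cloud(n,t)
    g=im.astype(int).sum(2)
    P=[]
    for v in (range(255,370,5) if n=='w' else range(190,310,5)):
        lo,hi=(310,336) if n=='w' else (280,345)
        u=lo+np.argmin(g[v,lo:hi]); P.append(w2saw(W[v,u]))
    print(np.array(P).round(1)[::4])
    m=(d>0)&(abs(W[...,2]-130)<3); Q=np.array([w2saw(p) for p in W[m]]); 
    for a in range(-180,200,40):
        s=Q[abs(Q[:,0]-a)<6]; 
        if len(s): print(a,s[:,1].min().round(1),s[:,1].max().round(1))
```

```text
[[-4.610e+01  4.000e-01  1.303e+02]
 [-6.230e+01 -2.000e-01  1.287e+02]
 [-7.860e+01 -0.000e+00  1.303e+02]
 [-9.340e+01  1.000e-01  1.294e+02]
 [-1.076e+02  3.000e-01  1.300e+02]
 [-1.211e+02  4.000e-01  1.299e+02]]
-140 -100.5 106.1
-100 -116.2 120.2
-60 -124.9 124.1
-20 -124.3 124.3
20 -124.1 124.0
60 -303.0 124.2
100 -124.0 123.8
140 -123.9 124.2
180 -124.2 123.9
[[-6.060e+01  5.700e+00  2.011e+02]
 [-9.580e+01 -0.000e+00  1.288e+02]
 [-1.125e+02 -2.000e-01  1.294e+02]
 [-1.299e+02  3.000e-01  1.303e+02]
 [-1.487e+02 -1.000e-01  1.293e+02]
 [-1.676e+02  5.000e-01  1.299e+02]]
-180 -124.5 123.9
-140 -100.5 124.6
-100 -124.5 124.7
-60 27.2 124.5
-20 27.8 124.9
20 27.8 107.3
```

The saw frame is confirmed, with the slot at y about 0. I'm moving in on the grip.

Emit:
{"op": "servo_tool", "data": {"motion": [{"dr":[0.03,-0.13,-0.02],"delta_pos":[-0.02,0.065,0.1],"hand":0.65},{"dr":[0,0,0],"delta_pos":[0,0,0.5],"hand":0.65},{"dr":[0,0,0],"delta_pos":[0,0,0.5],"hand":0.65},{"dr":[0,0,0],"delta_pos":[0,0,0.3],"hand":0.65},{"dr":[0,0,0],"delta_pos":[0,0,0],"hand":0.65}]}}

```text
time_s: 2.17
eef_pos: [547.0, 46.3, 192.5]
ee_rot: [-0.215, 0.751, 0.544, 0.307]
force: [-0.4, 0.1, -0.2]
grip_width: 0.649
```

```bash
python3 g.py 0 w2
```

```text
t 2.175 delta [-0.079 -0.026  0.116] dr [-0.011  0.092  0.098] F [-0.4  0.1 -0.2] w 0.649 q [-0.48  0.39  1.71  0.8   1.3  -0.49]
saw [-40.7  -1.3 192.5] worldTCP [547.   46.3 192.5]
1072 [-46.9   0.6 204.2] [-61.9  -3.7 200.5] [-32.3   5.9 205.9]
```

View pics/w2.png

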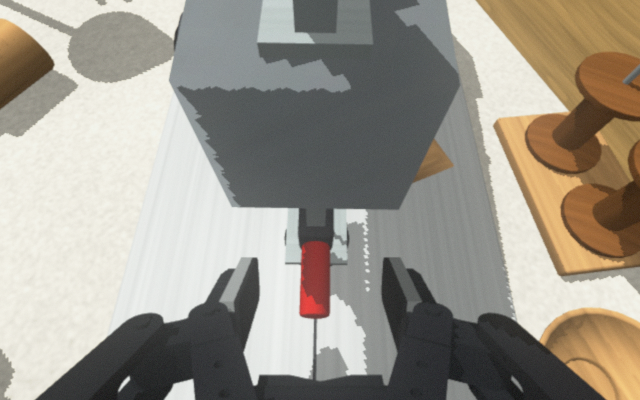

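The bar sits between the fingers. I'll make the last shift and close.

Emit:
{"op": "servo_tool", "data": {"motion": [{"dr":[0,0.09,0.1],"delta_pos":[-0.08,-0.026,0.12],"hand":0.65},{"dr":[0,0,0],"delta_pos":[0,0,0],"hand":0.1},{"dr":[0,0,0],"delta_pos":[0,0,0],"hand":0.1},{"dr":[0,0,0],"delta_pos":[0,0,0],"hand":0.05},{"dr":[0,0,0],"delta_pos":[0,0,0],"hand":0.05},{"dr":[0,0,0],"delta_pos":[0,0,0],"hand":0.05}], "squeeze": 60}}

```text
time_s: 2.98
eef_pos: [544.6, 46.9, 186.6]
ee_rot: [-0.224, 0.753, 0.535, 0.311]
force: [1.7, 2.8, -1.8]
grip_width: 0.127
```

```bash
python3 g.py 0 w3
```

```text
t 2.975 delta [0.006 0.023 0.034] dr [-0.026 -0.002 -0.006] F [ 1.7  2.8 -1.8] w 0.127 q [-0.48  0.39  1.72  0.81  1.29 -0.49]
saw [-41.    1.1 186.6] worldTCP [544.6  46.9 186.6]
1953 [-4.870e+01  2.000e-01  2.041e+02] [-62.5  -4.9 200.4] [-32.4   5.4 205.7]
```

View pics/w3.png

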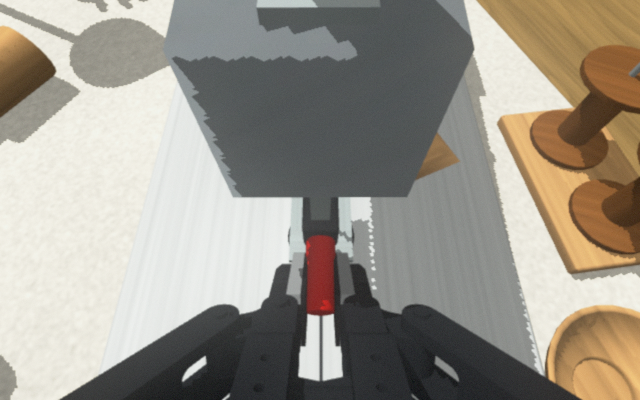

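Emit:
{"op": "servo_tool", "data": {"motion": [{"dr":[0,0,0],"delta_pos":[0.08,0,-0.08],"hand":0.05},{"dr":[0,0,0],"delta_pos":[0.08,0,-0.08],"hand":0.05},{"dr":[0,0,0],"delta_pos":[0.08,0,-0.08],"hand":0.05},{"dr":[0,0,0],"delta_pos":[0.0,0,0.0],"hand":0.05}]}}

```text
time_s: 3.52
eef_pos: [544.6, 46.9, 204.1]
ee_rot: [-0.224, 0.753, 0.535, 0.31]
force: [1.3, 1.1, -1.9]
grip_width: 0.127
```

```bash
python3 g.py 0 w4
```

```text
t 3.525 delta [-0.241  0.025  0.282] dr [-0.028  0.004 -0.009] F [ 1.3  1.1 -1.9] w 0.127 q [-0.48  0.37  1.7   0.8   1.32 -0.46]
saw [-41.    1.2 204.1] worldTCP [544.6  46.9 204.1]
1956 [-4.880e+01  2.000e-01  2.216e+02] [-62.4  -5.  218.4] [-32.3   5.2 223.3]
```

The foot rose 17.5 mm, past the click. I'll ease it down 3 mm and open.

Emit:
{"op": "servo_tool", "data": {"motion": [{"dr":[0,0,0],"delta_pos":[-0.045,0,0.045],"hand":0.05},{"dr":[0,0,0],"delta_pos":[0,0,0],"hand":0.4},{"dr":[0,0,0],"delta_pos":[0,0,0],"hand":0.65},{"dr":[0,0,0],"delta_pos":[0,0,0],"hand":0.65}]}}

```text
time_s: 4.08
eef_pos: [545.0, 46.4, 201.1]
ee_rot: [-0.223, 0.753, 0.535, 0.311]
force: [0.4, 0.2, -0.5]
grip_width: 0.65
```

```bash
python3 g.py 80 w5
```

```text
t 4.075 delta [-0.195  0.009 -1.356] dr [-0.02   0.001 -0.007] F [ 0.4  0.2 -0.5] w 0.65 q [-0.48  0.37  1.71  0.81  1.32 -0.47]
saw [-41.3   0.7 201.1] worldTCP [545.   46.4 201.1]
1272 [-4.670e+01  2.000e-01  2.184e+02] [-62.   -4.5 215.5] [-32.2   5.5 219.9]
```

View pics/w5.png

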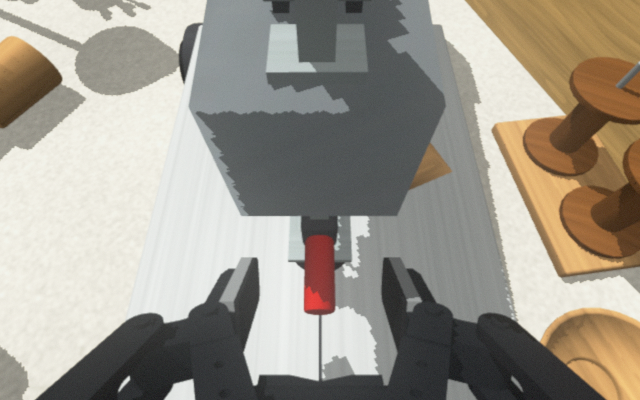

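The grip top went from 204.2 to 218.4 (+14.2 mm), so the notch at 0.028 is caught. I'll back out and go to above the blank.

Emit:
{"op": "servo_tool", "data": {"motion": [{"dr":[0,0,0],"delta_pos":[0,0,-0.6],"hand":0.65},{"dr":[0,0,0],"delta_pos":[0,0,-0.9],"hand":0.8},{"dr":[0,0,0],"delta_pos":[0,0,-0.9],"hand":1.0}]}}

```text
time_s: 4.5
eef_pos: [516.1, -34.1, 286.5]
ee_rot: [-0.226, 0.753, 0.536, 0.309]
force: [0.7, -0.3, 0.4]
grip_width: 0.982
```

```bash
cat > b.py <<'E'
from mv import *
import sys
cx,cy,yaw,off,z=map(float,sys.argv[1:6]); y=np.deg2rad(yaw)
plan(np.array([cx+off*np.cos(y),cy+off*np.sin(y),z]),rot(y,0))
E
python3 b.py 456.3 -349.2 29.6 -50 180
python3 - <<'E'
from f import *
im,d,c,W=cloud('scene')
for u,v in [(220,168),(205,184),(236,155),(325,178),(180,235),(240,262)]: print(u,v,W[v,u].round(0))
E
```

```text
t 4.5 delta [-6.523  0.267 -3.517] dr [-1.669 -4.284  3.91 ] F [ 0.7 -0.3  0.4] w 0.982 q [-0.65  0.28  1.59  0.73  1.58 -0.43]
saw [-126.8    1.4  286.5] worldTCP [516.1 -34.1 286.5]
220 168 [ 418. -530.   26.]
205 184 [ 485. -528.   14.]
236 155 [ 341. -538.   21.]
325 178 [ 253. -271.   -0.]
180 235 [ 706. -368.  103.]
240 262 [ 633. -265.    4.]
```

```bash
cat > path.py <<'E'
from mv import *
def path(pos,rt,N,vmax=50):
    p,r=cur(); rv=(r.inv()*rt).as_rotvec(); dp=(pos-p)/N
    for i in range(N):
        ri=r*R.from_rotvec(rv*i/N); print((np.rad2deg(rv)/N/10).round(2).tolist(),(ri.inv().apply(dp)/50).round(2).tolist())
E
python3 - <<'E'
from path import *
y=np.deg2rad(29.6)
path(np.array([412.9,-373.9,180]),rot(y,0),8)
E
```

```text
[-0.21, -0.54, 0.49] [-0.82, 0.03, -0.44]
[-0.21, -0.54, 0.49] [-0.85, 0.12, -0.36]
[-0.21, -0.54, 0.49] [-0.86, 0.2, -0.27]
[-0.21, -0.54, 0.49] [-0.86, 0.29, -0.18]
[-0.21, -0.54, 0.49] [-0.85, 0.36, -0.09]
[-0.21, -0.54, 0.49] [-0.82, 0.44, 0.0]
[-0.21, -0.54, 0.49] [-0.77, 0.5, 0.09]
[-0.21, -0.54, 0.49] [-0.72, 0.56, 0.18]
```

Emit:
{"op": "servo_tool", "data": {"motion": [{"dr":[-0.21,-0.54,0.49],"delta_pos":[-0.82,0.03,-0.44],"hand":1},{"dr":[-0.21,-0.54,0.49],"delta_pos":[-0.85,0.12,-0.36],"hand":1},{"dr":[-0.21,-0.54,0.49],"delta_pos":[-0.86,0.2,-0.27],"hand":1},{"dr":[-0.21,-0.54,0.49],"delta_pos":[-0.86,0.29,-0.18],"hand":1},{"dr":[-0.21,-0.54,0.49],"delta_pos":[-0.85,0.36,-0.09],"hand":1},{"dr":[-0.21,-0.54,0.49],"delta_pos":[-0.82,0.44,0],"hand":1},{"dr":[-0.21,-0.54,0.49],"delta_pos":[-0.77,0.5,0.09],"hand":1},{"dr":[-0.21,-0.54,0.49],"delta_pos":[-0.72,0.56,0.18],"hand":1},{"dr":[0,0,0],"delta_pos":[0,0,0],"hand":1}]}}

```text
time_s: 5.62
eef_pos: [403.9, -387.7, 185.3]
ee_rot: [0.013, 0.97, 0.242, -0.01]
force: [0.9, 0.9, -0.3]
grip_width: 0.999
```

```bash
cat > wb.py <<'E'
from mv import *
import sys
n=sys.argv[1]
s=ctrl.sense();c=get_calibration('wrist');im,d=capture('wrist');save(n,im);np.savez(n+'.npz',im=im,d=d,K=c['camera_matrix'],T=c['T'])
v,u=np.mgrid[:400,:640];W=world(c,u,v,d)
z0=float(sys.argv[2])
m=(d>0)&(abs(W[...,2]-z0)<5)
h=cv2.cvtColor(im,cv2.COLOR_RGB2HSV); m&=(h[...,1]>50)
k,l,st,_=cv2.connectedComponentsWithStats(cv2.morphologyEx(m.astype(np.uint8),cv2.MORPH_OPEN,np.ones((3,3))))
m=l==1+np.argmax(st[1:,4])
P=W[m];r=cv2.minAreaRect(P[:,:2].astype(np.float32));print(len(P),r,P[:,2].mean().round(1));print(np.round(cv2.boxPoints(r),1).tolist())
E
python3 b.py 456.3 -349.2 29.6 -50 180; python3 wb.py w6 36
```

```text
t 5.625 delta [ 0.29  -0.163  0.094] dr [ 0.113  0.152 -0.161] F [ 0.9  0.9 -0.3] w 0.999 q [-0.96  0.42  1.47 -0.03  1.24  0.13]
saw [-497.7   -8.9  185.3] worldTCP [ 403.9 -387.7  185.3]
14691 ((450.68560791015625, -354.6456298828125), (170.35745239257812, 56.17697525024414), 29.724699020385742) 35.7
[[362.79998779296875, -372.5], [390.6000061035156, -421.29998779296875], [538.5999755859375, -336.79998779296875], [510.70001220703125, -288.0]]
```

View pics/w6.png

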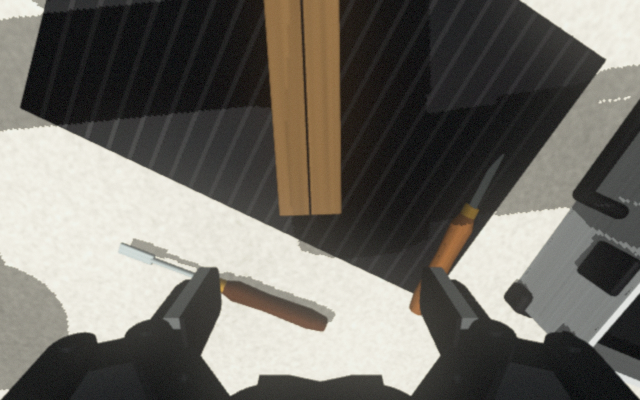

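```bash
python3 - <<'E'
from f import *
im,d,c,W=cloud('w','6')
y=np.deg2rad(29.7); e=np.array([np.cos(y),np.sin(y)]); f=np.array([-np.sin(y),np.cos(y)])
g=np.array([455,-351.5])-50*e
for n,u,v in [('knife tip',502,156),('ferrule',470,213),('handle',445,255),('hend',420,305),('gouge',125,247),('g2',230,290),('g3',325,322)]:
    p=W[v,u]; print(n,p.round(0),'along/lat from grasp',round((p[:2]-g)@e),round((p[:2]-g)@f))
E
python3 b.py 455 -351.5 29.7 -50 120
```

```text
knife tip [ 502. -528.   19.] along/lat from grasp 3 -176
ferrule [ 443. -533.   21.] along/lat from grasp -50 -152
handle [ 396. -537.   23.] along/lat from grasp -93 -132
hend [ 418. -430.  201.] along/lat from grasp -21 -49
gouge [ 253. -253.   13.] along/lat from grasp -77 185
g2 [ 260. -365.   20.] along/lat from grasp -126 85
g3 [ 267. -472.   15.] along/lat from grasp -173 -11
t 5.675 delta [ 0.26  -0.146  1.308] dr [ 0.113  0.144 -0.162] F [-0.8  0.9 -0.5] w 1.001 q [-0.96  0.42  1.47 -0.03  1.24  0.13]
saw [-496.8   -9.   185.9] worldTCP [ 404.4 -386.9  185.9]
```

The bystanders are well clear of the fingers. I'm descending.

Emit:
{"op": "servo_tool", "data": {"motion": [{"dr":[0.11,0.14,-0.16],"delta_pos":[0.26,-0.15,0.4],"hand":1},{"dr":[0,0,0],"delta_pos":[0,0,0.8],"hand":1},{"dr":[0,0,0],"delta_pos":[0,0,0.6],"hand":1},{"dr":[0,0,0],"delta_pos":[0,0,0],"hand":1}]}}

```text
time_s: 6.18
eef_pos: [414.4, -368.4, 91.3]
ee_rot: [-0.003, 0.965, 0.261, 0.003]
force: [0.2, 0.6, -0.4]
grip_width: 1.001
```

```bash
python3 b.py 455 -351.5 29.7 -50 10;python3 wb.py w7 36
```

```text
t 6.175 delta [-0.139  0.114  1.624] dr [-0.027 -0.042  0.051] F [ 0.2  0.6 -0.4] w 1.001 q [-0.94  0.52  1.58  0.01  1.04  0.1 ]
saw [-476.   -12.4   91.3] worldTCP [ 414.4 -368.4   91.3]
28407 ((450.945556640625, -354.31964111328125), (172.31504821777344, 56.306427001953125), 29.65615463256836) 35.7
[[362.1000061035156, -372.5], [390.0, -421.3999938964844], [539.7000122070312, -336.20001220703125], [511.8999938964844, -287.20001220703125]]
```

View pics/w7.png

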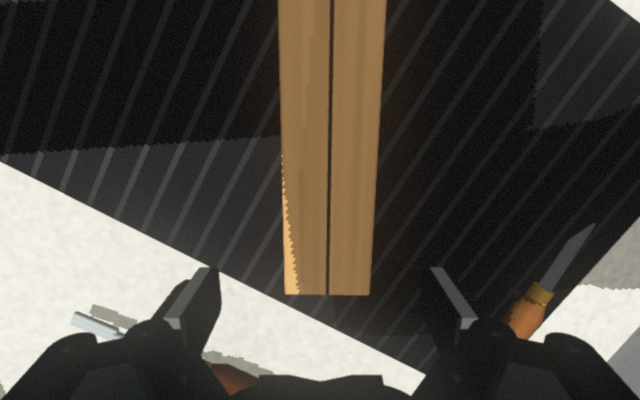

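Emit:
{"op": "servo_tool", "data": {"motion": [{"dr":[-0.03,-0.04,0.05],"delta_pos":[-0.15,0.12,0.4],"hand":1},{"dr":[0,0,0],"delta_pos":[0,0,0.5],"hand":1},{"dr":[0,0,0],"delta_pos":[0,0,0.4],"hand":1},{"dr":[0,0,0],"delta_pos":[0,0,0],"hand":1}]}}

```text
time_s: 6.72
eef_pos: [414.8, -379.0, 32.0]
ee_rot: [0.005, 0.966, 0.258, 0.003]
force: [0.2, 0.2, 0.2]
grip_width: 1.001
```

```bash
python3 b.py 454.5 -352.2 29.7 -50 10
```

```text
t 6.725 delta [-0.045 -0.077  0.438] dr [ 0.068 -0.023  0.019] F [0.2 0.2 0.2] w 1.001 q [-0.95  0.62  1.61  0.    0.91  0.1 ]
saw [-485.9  -16.3   32. ] worldTCP [ 414.8 -379.    32. ]
```

Emit:
{"op": "servo_tool", "data": {"motion": [{"dr":[0.07,-0.02,0.02],"delta_pos":[-0.04,-0.08,0.3],"hand":1},{"dr":[0,0,0],"delta_pos":[0,0,0.14],"hand":1},{"dr":[0,0,0],"delta_pos":[0,0,0],"hand":1}]}}

```text
time_s: 7.1
eef_pos: [412.1, -377.2, 11.2]
ee_rot: [0.001, 0.967, 0.256, 0.001]
force: [0.0, 0.2, 0.6]
grip_width: 1.001
```

```bash
python3 b.py 454.5 -352.2 29.7 -50 10
```

```text
t 7.1 delta [-0.015 -0.014  0.024] dr [ 0.015 -0.007  0.002] F [0.  0.2 0.6] w 1.001 q [-0.95  0.65  1.62  0.    0.87  0.1 ]
saw [-485.1  -13.1   11.2] worldTCP [ 412.1 -377.2   11.2]
```

Emit:
{"op": "servo_tool", "data": {"motion": [{"dr":[0,0,0],"delta_pos":[0,0,0],"hand":0.6},{"dr":[0,0,0],"delta_pos":[0,0,0],"hand":0.5},{"dr":[0,0,0],"delta_pos":[0,0,0],"hand":0.5},{"dr":[0,0,0],"delta_pos":[0,0,0],"hand":0.5},{"dr":[0,0,0],"delta_pos":[0,0,-0.5],"hand":0.5},{"dr":[0,0,0],"delta_pos":[0,0,-0.8],"hand":0.5},{"dr":[0,0,0],"delta_pos":[0,0,-0.8],"hand":0.5},{"dr":[0,0,0],"delta_pos":[0,0,-0.8],"hand":0.5},{"dr":[0,0,0],"delta_pos":[0,0,-0.8],"hand":0.5},{"dr":[0,0,0],"delta_pos":[0,0,0],"hand":0.5}], "squeeze": 60}}

```text
time_s: 8.35
eef_pos: [411.2, -376.5, 201.8]
ee_rot: [0.0, 0.967, 0.257, 0.0]
force: [-0.8, 0.2, -1.2]
grip_width: 0.644
```

```bash
python3 b.py 454.5 -352.2 29.7 -50 10;python3 wb.py w8 230; python3 -c "
from h import *
im,d=capture('scene');save('s8',im)"
```

```text
t 8.35 delta [-0.009  0.005  3.835] dr [ 0.004 -0.004  0.003] F [-0.8  0.2 -1.2] w 0.644 q [-0.95  0.41  1.44  0.    1.29  0.1 ]
saw [-484.7  -12.   201.8] worldTCP [ 411.2 -376.5  201.8]
2731 ((394.28692626953125, -375.4042663574219), (51.3298225402832, 35.38166046142578), 32.52791213989258) 225.7
[[363.1000061035156, -374.29998779296875], [382.20001220703125, -404.1000061035156], [425.3999938964844, -376.5], [406.3999938964844, -346.70001220703125]]
```

View pics/w8.png

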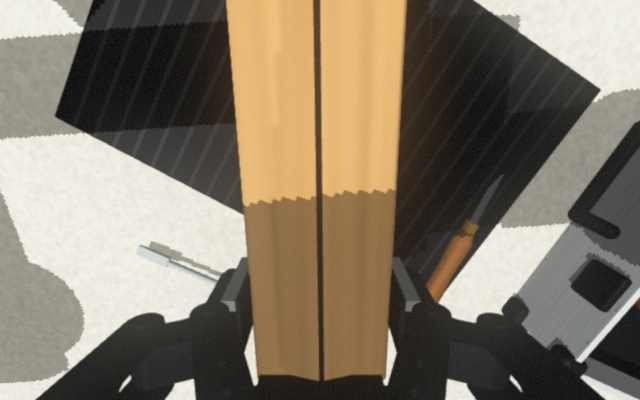

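View pics/s8.png

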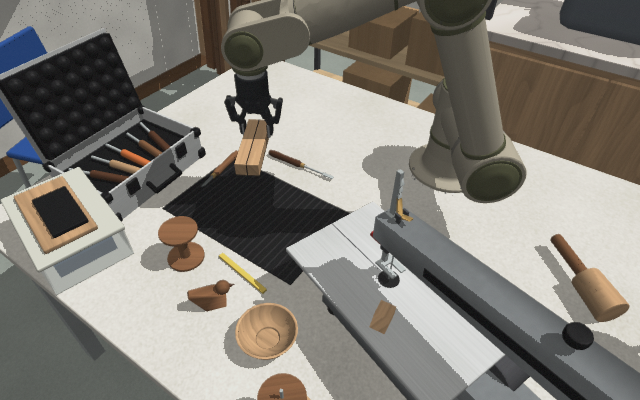

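The blank is held level: opening 0.644, underside 7.2 mm below the TCP. I'm carrying it to in front of the saw.

Run:
```python
from f import *
im,d,c,W=cloud('w','8')
for v in (20,100,180,260,340):
    for u in (275,360): print(v,u,W[v,u].round(1))
from path import *
path(saw2w([-225,0,178]),rot(A,0),7)
```

```text
20 275 [ 491.4 -315.6  224.7]
20 360 [ 504.6 -338.6  224.4]
100 275 [ 470.3 -326.6  225.3]
100 360 [ 484.2 -351.   225.6]
180 275 [ 445.8 -339.2  224. ]
180 360 [ 461.2 -365.2  225.8]
260 275 [ 418.5 -353.6  225.5]
260 360 [ 434.6 -381.7  225.6]
340 275 [ 385.7 -370.5  225.1]
340 360 [ 403.  -401.3  224.9]
[-0.0, -0.0, -0.59] [0.54, -0.51, 0.06]
[-0.0, -0.0, -0.59] [0.59, -0.45, 0.06]
[-0.0, -0.0, -0.59] [0.63, -0.39, 0.06]
[-0.0, -0.0, -0.59] [0.67, -0.32, 0.06]
[-0.0, -0.0, -0.59] [0.7, -0.25, 0.06]
[-0.0, -0.0, -0.59] [0.72, -0.18, 0.06]
[-0.0, -0.0, -0.59] [0.73, -0.11, 0.06]
```

Emit:
{"op": "servo_tool", "data": {"motion": [{"dr":[0,0,-0.59],"delta_pos":[0.54,-0.51,0.06],"hand":0.5},{"dr":[0,0,-0.59],"delta_pos":[0.59,-0.45,0.06],"hand":0.5},{"dr":[0,0,-0.59],"delta_pos":[0.63,-0.39,0.06],"hand":0.5},{"dr":[0,0,-0.59],"delta_pos":[0.67,-0.32,0.06],"hand":0.5},{"dr":[0,0,-0.59],"delta_pos":[0.7,-0.25,0.06],"hand":0.5},{"dr":[0,0,-0.59],"delta_pos":[0.72,-0.18,0.06],"hand":0.5},{"dr":[0,0,-0.59],"delta_pos":[0.73,-0.11,0.06],"hand":0.5},{"dr":[0,0,0],"delta_pos":[0,0,0],"hand":0.5}]}}

```text
time_s: 9.45
eef_pos: [480.1, -115.5, 165.3]
ee_rot: [-0.014, 0.808, 0.59, -0.003]
force: [-0.0, 0.2, -1.2]
grip_width: 0.642
```

```bash
cat > sl.py <<'E'
from mv import *
import sys
x,z=map(float,sys.argv[1:3]);n=sys.argv[3]
plan(saw2w([x,0,z]),rot(A,0))
c=get_calibration('wrist');im,d=capture('wrist');save(n,im);np.savez(n+'.npz',im=im,d=d,K=c['camera_matrix'],T=c['T'])
v,u=np.mgrid[:400,:640];W=world(c,u,v,d);S=np.stack([(W-O)@ex,(W-O)@ey,W[...,2]],-1)
zt=cur()[0][2]-7.5+32
h=cv2.cvtColor(im,cv2.COLOR_RGB2HSV)
m=(d>0)&(abs(S[...,2]-zt)<6)&(h[...,1]>60)&(abs(S[...,1])<60)&(h[...,0]>8)
m=cv2.morphologyEx(m.astype(np.uint8),cv2.MORPH_OPEN,np.ones((3,3)))
k,l,st,_=cv2.connectedComponentsWithStats(m); m=l==1+np.argmax(st[1:,4]); P=S[m]
print('top n',len(P),'z',P[:,2].mean().round(2),'x range',np.percentile(P[:,0],[.3,99.7]).round(1))
b=[]
for x0 in np.arange(P[:,0].min()+8,P[:,0].max()-5,8):
    q=P[abs(P[:,0]-x0)<4]; lo,hi=np.percentile(q[:,1],[1,99]); b.append((x0,(lo+hi)/2,hi-lo,q[:,2].mean()))
b=np.array(b); g=b[(b[:,2]>52)]
if len(g)>2:
    f=np.polyfit(g[:,0],g[:,1],1); print('mid line yaw deg',np.rad2deg(f[0]).round(2),'y at lead',np.polyval(f,P[:,0].max()).round(2)); print('pitch deg',np.rad2deg(np.polyfit(g[:,0],g[:,3],1)[0]).round(2),g[:,2].mean())
# pencil line
L=[];gray=im.sum(2).astype(float)
for r in range(0,400,6):
    us=np.nonzero(m[r])[0]
    if len(us)>40:
        a,bb=us[0]+len(us)//4,us[-1]-len(us)//4; uu=a+np.argmin(gray[r,a:bb]); L.append(S[r,uu])
L=np.array(L); L=L[(L[:,2]>zt-6)&(L[:,2]<zt+6)]
if len(L)>4:
    f=np.polyfit(L[:,0],L[:,1],1);print('pencil yaw',np.rad2deg(f[0]).round(2),'y@lead',np.polyval(f,P[:,0].max()).round(2),'res',np.std(L[:,1]-np.polyval(f,L[:,0])).round(2))
E
python3 sl.py -225 145 w9
```

```text
t 9.45 delta [-0.199  0.18   0.399] dr [-0.154 -0.067  0.147] F [-0.   0.2 -1.2] w 0.642 q [-0.48  0.32  1.67  0.01  1.18 -0.17]
saw [-215.5    8.7  165.3] worldTCP [ 480.1 -115.5  165.3]
top n 58335 z 189.41 x range [-253.1 -111.2]
mid line yaw deg 2.14 y at lead 11.04
pitch deg 0.46 54.410585731784415
pencil yaw 2.12 y@lead 11.17 res 0.27
```

View pics/w9.png

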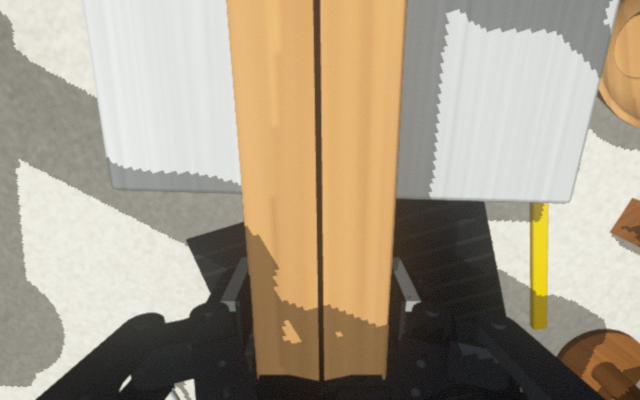

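Emit:
{"op": "servo_tool", "data": {"motion": [{"dr":[-0.15,-0.07,0.2],"delta_pos":[-0.18,0.19,0.1],"hand":0.5},{"dr":[0,0,0],"delta_pos":[0,0,0.1],"hand":0.5},{"dr":[0,0,0],"delta_pos":[0,0,0],"hand":0.5}]}}

```text
time_s: 9.88
eef_pos: [484.9, -129.9, 152.9]
ee_rot: [-0.001, 0.82, 0.573, -0.002]
force: [-0.7, 0.3, -0.5]
grip_width: 0.645
```

```bash
python3 sl.py -215 145 w10
```

```text
t 9.875 delta [ 0.252 -0.016  0.158] dr [-0.023  0.006 -0.094] F [-0.7  0.3 -0.5] w 0.645 q [-0.49  0.34  1.67 -0.    1.13 -0.14]
saw [-227.6   -0.6  152.9] worldTCP [ 484.9 -129.9  152.9]
top n 58320 z 176.39 x range [-265.  -123.1]
mid line yaw deg -0.27 y at lead -2.16
pitch deg -0.3 54.371764816225884
pencil yaw -0.3 y@lead -2.05 res 0.26
```

Emit:
{"op": "servo_tool", "data": {"motion": [{"dr":[-0.02,0,-0.03],"delta_pos":[0.3,-0.03,0.1],"hand":0.5},{"dr":[0,0,0],"delta_pos":[0,0,0.1],"hand":0.5},{"dr":[0,0,0],"delta_pos":[0,0,0.05],"hand":0.5},{"dr":[0,0,0],"delta_pos":[0,0,0],"hand":0.5}]}}

```text
time_s: 10.42
eef_pos: [488.9, -114.0, 139.9]
ee_rot: [0.0, 0.818, 0.575, -0.0]
force: [0.5, 0.3, -1.2]
grip_width: 0.646
```

```bash
python3 sl.py -212 137.5 w11; python3 -c "
from h import *
for n in ['scene','side']:
    c=get_calibration(n);im,d=capture(n);save(n+'11',im);np.savez(n+'11.npz',im=im,d=d,K=c['camera_matrix'],T=c['T'])
    save(n+'11z',cv2.resize(im[160:320,300:460],(800,600)[:1]*2 if 0 else (600,600)))"
```

```text
t 10.425 delta [-0.015  0.018  0.047] dr [-0.001  0.005 -0.058] F [ 0.5  0.3 -1.2] w 0.646 q [-0.46  0.36  1.69 -0.    1.09 -0.12]
saw [-211.2    0.9  139.9] worldTCP [ 488.9 -114.   139.9]
top n 58311 z 163.37 x range [-248.4 -106.7]
mid line yaw deg 0.12 y at lead 0.09
pitch deg -0.3 54.37593498760558
pencil yaw 0.1 y@lead 0.16 res 0.29
```

View pics/scene11z.png

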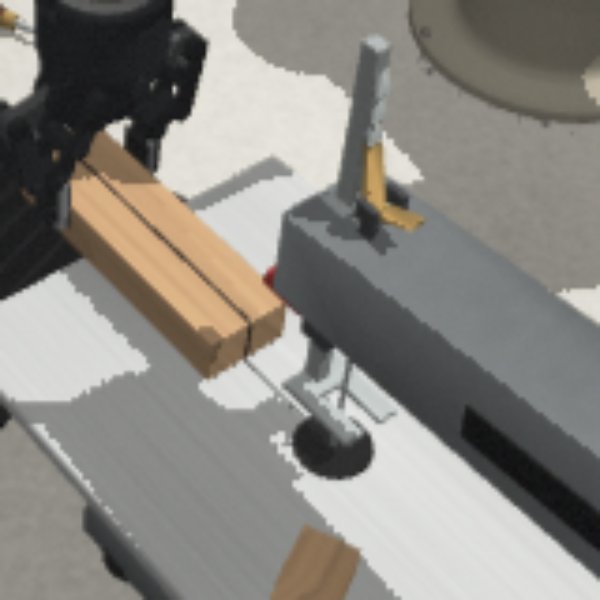

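View pics/side11z.png

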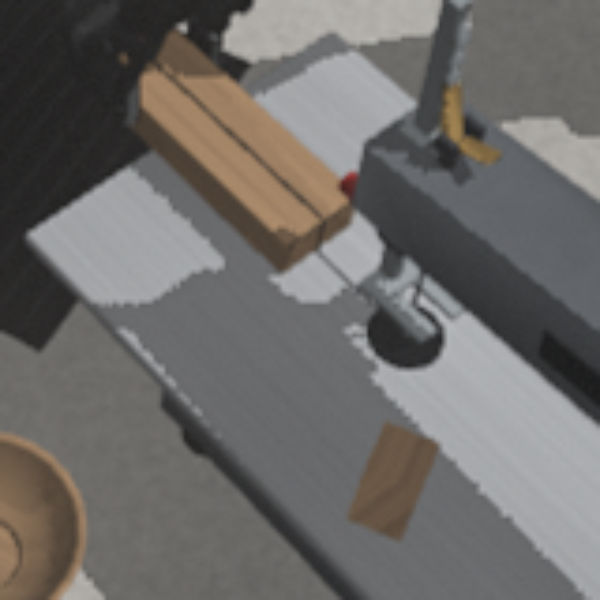

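The blank is lined up just above the table, with its lead end short of the foot. Next I'll measure the lead end from the fixed cameras.

```bash
cat > lead.py <<'E'
from f import *
from mv import O,ex,ey
import sys
t=sys.argv[1]; zt=float(sys.argv[2])
for n in ['scene','side']:
    im,d,c,W=cloud(n,t); S=np.stack([(W-O)@ex,(W-O)@ey,W[...,2]],-1)
    h=cv2.cvtColor(im,cv2.COLOR_RGB2HSV)
    wood=(h[...,1]>70)&(h[...,0]>8)&(h[...,0]<25)&(d>0)&(abs(S[...,1])<35)&(S[...,0]<20)&(S[...,0]>-300)
    top=wood&(abs(S[...,2]-zt)<4); P=S[top]
    end=wood&(S[...,2]<zt-6)&(S[...,2]>134)&(abs(S[...,1])<24); E=S[end]
    print(n,'top',len(P),'z',np.median(P[:,2]).round(1),'xmax pct',np.percentile(P[:,0],[95,98,99,100]).round(1),'y',np.percentile(P[:,1],[1,99]).round(1),'end',len(E),np.percentile(E[:,0],[10,50,90]).round(1) if len(E) else '')
E
python3 lead.py 11 163
```

```text
scene top 1406 z 163.8 xmax pct [-77.1 -72.9 -72.1 -70.3] y [-27.9  26.9] end 107 [-73.1 -72.3 -71.3]
side top 1380 z 163.5 xmax pct [-75.8 -71.6 -70.2 -69.1] y [-28.8  26.4] end 56 [-70.6 -70.  -69.2]
```

Emit:
{"op": "servo_tool", "data": {"motion": [{"dr":[0,0,0],"delta_pos":[0,0.005,0.03],"hand":0.5},{"dr":[0,0,0],"delta_pos":[0,0,0.02],"hand":0.5},{"dr":[0,0,0],"delta_pos":[0,0,0],"hand":0.5}]}}

```text
time_s: 10.95
eef_pos: [489.4, -114.5, 138.2]
ee_rot: [0.001, 0.818, 0.575, -0.0]
force: [-0.6, 1.7, -0.1]
grip_width: 0.642
```

```bash
python3 sl.py -200 137.5 w12
```

```text
t 10.95 delta [0.231 0.001 0.013] dr [ 0.008  0.006 -0.061] F [-0.6  1.7 -0.1] w 0.642 q [-0.46  0.36  1.69 -0.    1.09 -0.12]
saw [-2.116e+02  2.000e-01  1.382e+02] worldTCP [ 489.4 -114.5  138.2]
top n 58371 z 161.84 x range [-249.  -107.1]
mid line yaw deg 0.1 y at lead -0.57
pitch deg -0.09 54.3555532736447
pencil yaw 0.05 y@lead -0.47 res 0.3
```

Emit:
{"op": "servo_tool", "data": {"motion": [{"dr":[0,0,0],"delta_pos":[0.2,-0.008,0],"hand":0.5},{"dr":[0,0,0],"delta_pos":[0.25,0,0],"hand":0.5},{"dr":[0,0,0],"delta_pos":[0.25,0,0],"hand":0.5},{"dr":[0,0,0],"delta_pos":[0.2,0,0],"hand":0.5},{"dr":[0,0,0],"delta_pos":[0,0,0],"hand":0.5}]}}

```text
time_s: 11.62
eef_pos: [505.8, -68.4, 138.1]
ee_rot: [0.001, 0.818, 0.575, 0.0]
force: [1.1, 1.0, 0.2]
grip_width: 0.643
```

```bash
python3 sl.py -142 138 w13
```

```text
t 11.625 delta [ 0.412 -0.006  0.002] dr [ 0.013  0.004 -0.057] F [1.1 1.  0.2] w 0.643 q [-0.36  0.37  1.67 -0.    1.09 -0.02]
saw [-1.626e+02 -1.000e-01  1.381e+02] worldTCP [505.8 -68.4 138.1]
top n 58287 z 161.81 x range [-200.1  -58.2]
mid line yaw deg 0.12 y at lead -0.76
pitch deg -0.07 54.313615598492774
pencil yaw 0.04 y@lead -0.74 res 0.28
```

View pics/w13.png

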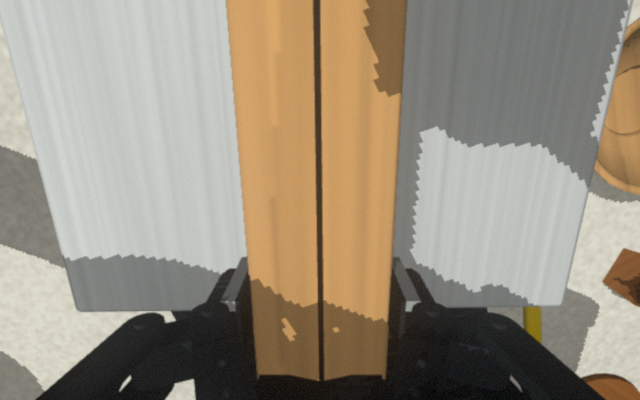

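Emit:
{"op": "servo_tool", "data": {"motion": [{"dr":[0,0,0],"delta_pos":[0.12,-0.014,0],"hand":0.5},{"dr":[0,0,0],"delta_pos":[0.12,0,0],"hand":0.5},{"dr":[0,0,0],"delta_pos":[0.08,0,0],"hand":0.5},{"dr":[0,0,0],"delta_pos":[0,0,0],"hand":0.5}]}}

```text
time_s: 12.18
eef_pos: [510.7, -52.9, 138.1]
ee_rot: [0.001, 0.818, 0.575, 0.0]
force: [0.6, 0.9, 0.7]
grip_width: 0.64
```

```bash
python3 sl.py -142 138 w14;python3 -c "
from h import *
for n in ['scene','side']:
    c=get_calibration(n);im,d=capture(n);np.savez(n+'14.npz',im=im,d=d,K=c['camera_matrix'],T=c['T'])
    save(n+'14z',cv2.resize(im[200:290,350:440],(600,600),interpolation=cv2.INTER_CUBIC))"
python3 lead.py 14 162
```

```text
t 12.175 delta [0.087 0.007 0.003] dr [ 0.013  0.005 -0.064] F [0.6 0.9 0.7] w 0.64 q [-0.33  0.38  1.66 -0.    1.1   0.02]
saw [-146.4    0.4  138.1] worldTCP [510.7 -52.9 138.1]
top n 54145 z 161.81 x range [-183.8  -42.1]
mid line yaw deg 0.06 y at lead -0.42
pitch deg -0.08 54.34233062442614
pencil yaw -0.13 y@lead -0.58 res 0.3
scene top 1299 z 162.3 xmax pct [-21.1 -10.6  -8.1  -6.5] y [-28.8  26.3] end 55 [-7.9 -7.2 -6.6]
side top 1202 z 161.9 xmax pct [-24.4 -12.4  -8.1  -3.6] y [-29.   25.9] end 21 [-5.8 -5.  -4.5]
```

View pics/scene14z.png

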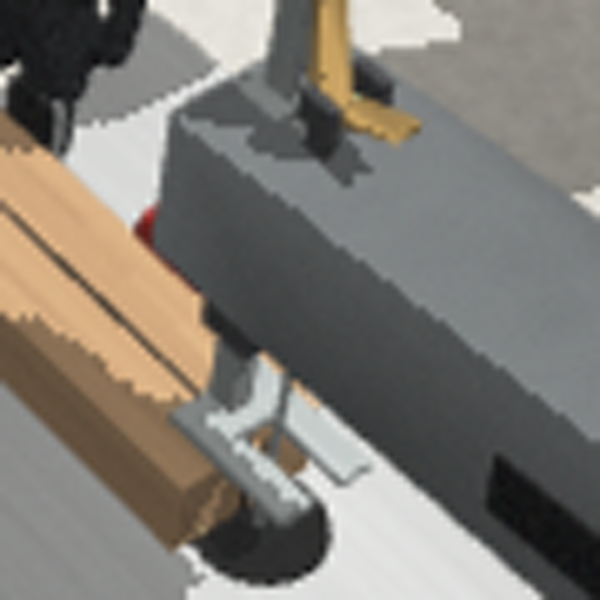

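View pics/side14z.png

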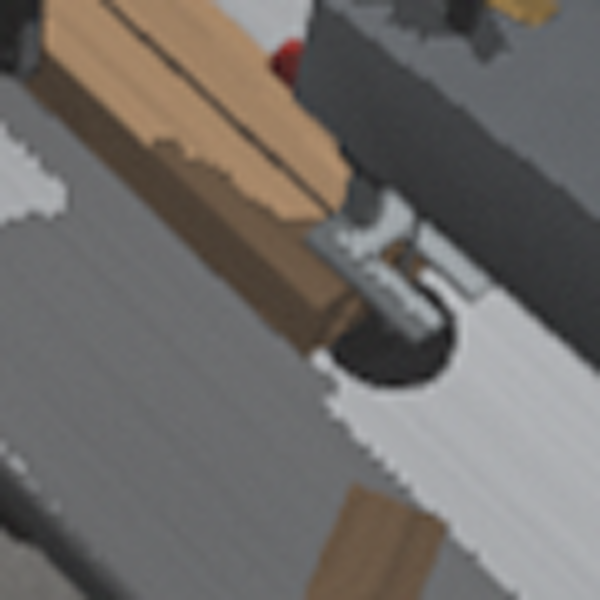

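Emit:
{"op": "servo_tool", "data": {"motion": [{"dr":[0,0,0],"delta_pos":[0.04,-0.012,0],"hand":0.5},{"dr":[0,0,0],"delta_pos":[0.03,0,0],"hand":0.5},{"dr":[0,0,0],"delta_pos":[0,0,0],"hand":0.5},{"dr":[0,0,0],"delta_pos":[0,0,0],"hand":0.5}]}}

```text
time_s: 12.82
eef_pos: [511.2, -49.9, 138.1]
ee_rot: [0.001, 0.819, 0.574, 0.0]
force: [-1.0, -1.1, 0.3]
grip_width: 0.64
```

```bash
python3 sl.py -142 138 w15;python3 -c "
from h import *
for n in ['scene','side']:
    c=get_calibration(n);im,d=capture(n);np.savez(n+'15.npz',im=im,d=d,K=c['camera_matrix'],T=c['T'])
    save(n+'15z',cv2.resize(im[200:290,350:440],(600,600),interpolation=cv2.INTER_CUBIC))"
python3 lead.py 15 162; python3 -c "
from mv import *
print(ctrl.sense()['force']@ex)"
```

```text
t 12.825 delta [0.027 0.018 0.003] dr [ 0.013  0.008 -0.068] F [-1.  -1.1  0.3] w 0.64 q [-0.32  0.38  1.66 -0.    1.1   0.02]
saw [-143.3    0.9  138.1] worldTCP [511.2 -49.9 138.1]
top n 52962 z 161.82 x range [-180.8  -39. ]
mid line yaw deg 0.02 y at lead 0.06
pitch deg -0.09 54.36907376430332
pencil yaw 0.04 y@lead 0.24 res 0.26
scene top 1278 z 162.2 xmax pct [-17.3  -7.4  -5.4  -3.3] y [-28.2  27. ] end 58 [-5.  -4.1 -3.4]
side top 1180 z 161.9 xmax pct [-19.6  -7.2  -4.6  -1.3] y [-28.6  26.3] end 28 [-2.7 -1.8 -1.3]
0.8873014121120012
```

View pics/scene15z.png

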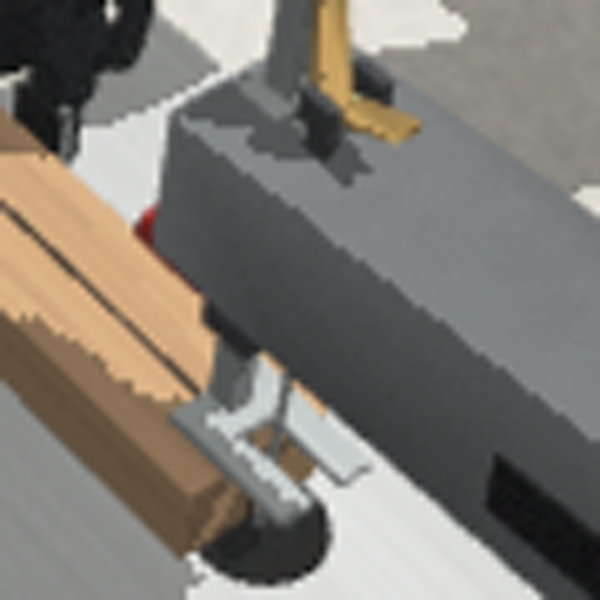

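Emit:
{"op": "servo_tool", "data": {"motion": [{"dr":[0,0,0],"delta_pos":[0.026,0,0],"hand":0.5},{"dr":[0,0,0],"delta_pos":[0,0,0],"hand":0.5}]}}

```text
time_s: 13.22
eef_pos: [511.6, -48.6, 138.1]
ee_rot: [0.001, 0.819, 0.574, 0.0]
force: [0.7, 0.7, -0.5]
grip_width: 0.644
```

```bash
python3 sl.py -142 138 w16;python3 -c "
from h import *
for n in ['scene','side']:
    c=get_calibration(n);im,d=capture(n);np.savez(n+'16.npz',im=im,d=d,K=c['camera_matrix'],T=c['T'])
"
python3 lead.py 16 162; python3 -c "
from mv import *
print(ctrl.sense()['force']@ex)"
```

```text
t 13.225 delta [-0.     0.018  0.003] dr [ 0.013  0.007 -0.069] F [ 0.7  0.7 -0.5] w 0.644 q [-0.32  0.38  1.66 -0.    1.1   0.03]
saw [-142.     0.9  138.1] worldTCP [511.6 -48.6 138.1]
top n 52389 z 161.81 x range [-179.5  -37.7]
mid line yaw deg 0.01 y at lead 0.04
pitch deg -0.08 54.3391378640162
pencil yaw -0.01 y@lead 0.19 res 0.28
scene top 1271 z 162.2 xmax pct [-14.8  -6.7  -3.9  -1.1] y [-28.3  27. ] end 59 [-3.4 -2.7 -1.9]
side top 1170 z 161.8 xmax pct [-17.6  -6.1  -3.4   0.8] y [-28.8  26.5] end 26 [-1.1 -0.6 -0. ]
1.1541516923306125
```

Emit:
{"op": "servo_tool", "data": {"motion": [{"dr":[0,0,0],"delta_pos":[0.01,0,0],"hand":0.5},{"dr":[0,0,0],"delta_pos":[0,0,0],"hand":0.5}]}}

```text
time_s: 13.62
eef_pos: [511.8, -48.2, 138.2]
ee_rot: [0.001, 0.819, 0.574, 0.0]
force: [0.5, 0.4, -0.5]
grip_width: 0.643
```

```bash
python3 -c "
from mv import *
capture('wrist')
s=ctrl.sense();print(s['force']@ex,w2saw(s['eef_pos']))
capture('wrist')
s=ctrl.sense();print(s['force']@ex,w2saw(s['eef_pos']))"
```

```text
0.3108880107862596 [-141.57781927    0.91187093  138.13553199]
0.004141660895128692 [-141.53170037    0.90803675  138.15935215]
```

Emit:
{"op": "servo_tool", "data": {"motion": [{"dr":[0,0,0],"delta_pos":[0.01,0,0],"hand":0.5},{"dr":[0,0,0],"delta_pos":[0,0,0],"hand":0.5}]}}

```text
time_s: 13.98
eef_pos: [511.9, -48.1, 138.1]
ee_rot: [0.002, 0.819, 0.574, -0.0]
force: [-1.2, -0.2, 0.0]
grip_width: 0.641
```

```bash
python3 -c "
from mv import *
for i in range(3):
    capture('scene')
    s=ctrl.sense();print(s['force']@ex,w2saw(s['eef_pos']))"
```

```text
-1.490710039886757 [-141.41138585    0.88858869  138.14547398]
-1.8669035981176796 [-141.40115073    0.90840235  138.12631131]
-2.1632905213624403 [-141.39957479    0.88123518  138.16948975]
```

The blank now touches the blade lightly (about 2 N). I'll back off a hair and release.

Emit:
{"op": "servo_tool", "data": {"motion": [{"dr":[0,0,0],"delta_pos":[-0.01,0,0],"hand":0.5},{"dr":[0,0,0],"delta_pos":[0,0,0],"hand":0.5},{"dr":[0,0,0],"delta_pos":[0,0,0],"hand":0.75},{"dr":[0,0,0],"delta_pos":[0,0,0],"hand":0.85},{"dr":[0,0,0],"delta_pos":[0,0,0],"hand":0.9}]}}

```text
time_s: 14.75
eef_pos: [511.7, -48.2, 138.1]
ee_rot: [0.001, 0.819, 0.574, -0.0]
force: [0.2, -0.7, -0.1]
grip_width: 0.899
```

```bash
python3 sl.py -142 138 w17;python3 -c "
from h import *
for n in ['scene','side']:
    c=get_calibration(n);im,d=capture(n);np.savez(n+'17.npz',im=im,d=d,K=c['camera_matrix'],T=c['T'])
"
python3 lead.py 17 162
```

```text
t 14.75 delta [-0.008  0.02   0.002] dr [ 0.011  0.01  -0.067] F [ 0.2 -0.7 -0.1] w 0.899 q [-0.32  0.38  1.66 -0.    1.1   0.03]
saw [-141.6    1.   138.1] worldTCP [511.7 -48.2 138.1]
top n 51920 z 161.77 x range [-179.1  -37.3]
mid line yaw deg 0.08 y at lead 0.2
pitch deg -0.05 54.17117083050283
pencil yaw 0.13 y@lead 0.41 res 0.26
scene top 1327 z 162.2 xmax pct [-15.6  -6.2  -3.5  -1.8] y [-28.3  26.8] end 62 [-3.3 -2.4 -1.7]
side top 1208 z 161.8 xmax pct [-19.7  -7.   -3.4   0.2] y [-28.6  26.1] end 28 [-0.9 -0.3  0.3]
```

View pics/w17.png

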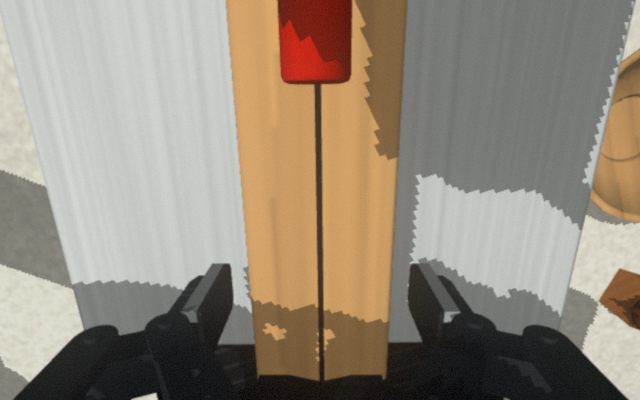

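Released and still aligned. I'm lifting away up and back.

Emit:
{"op": "servo_tool", "data": {"motion": [{"dr":[0,0,0],"delta_pos":[0,0,-0.3],"hand":0.95},{"dr":[0,0,0],"delta_pos":[0,0,-0.5],"hand":1},{"dr":[0,0,0],"delta_pos":[-0.5,0,-0.7],"hand":1},{"dr":[0,0,0],"delta_pos":[-0.7,0,-0.7],"hand":1},{"dr":[0,0,0],"delta_pos":[-0.7,0,-0.5],"hand":1},{"dr":[0,0,0],"delta_pos":[-0.3,0,0],"hand":1},{"dr":[0,0,0],"delta_pos":[0,0,0],"hand":1}]}}

```text
time_s: 15.78
eef_pos: [473.0, -153.5, 282.5]
ee_rot: [0.003, 0.818, 0.575, 0.001]
force: [-0.5, -0.3, -0.7]
grip_width: 1.002
```

```bash
python3 -c "
from h import *
for n in ['scene','side','wrist']:
    c=get_calibration(n);im,d=capture(n);np.savez(n+'18.npz',im=im,d=d,K=c['camera_matrix'],T=c['T']);save(n+'18',im)
    save(n+'18z',cv2.resize(im[200:290,350:440],(600,600),interpolation=cv2.INTER_CUBIC))
"
python3 lead.py 18 162
python3 - <<'E'
from f import *
from mv import O,ex,ey
im,d,c,W=cloud('wrist','18'); S=np.stack([(W-O)@ex,(W-O)@ey,W[...,2]],-1)
h=cv2.cvtColor(im,cv2.COLOR_RGB2HSV)
m=(d>0)&(abs(S[...,2]-162)<4)&(h[...,1]>60)&(abs(S[...,1])<40)&(S[...,0]<-20); P=S[m]
print(np.percentile(P[:,0],[.5,99.5]),np.percentile(P[:,1],[.5,50,99.5]))
red=((h[...,0]<6)|(h[...,0]>174))&(h[...,1]>150)&(d>0)&(S[...,2]>180)&(abs(S[...,1])<20);print(np.median(S[red],0))
r=cv2.minAreaRect(P[:,:2].astype(np.float32));print(r)
E
```

```text
scene top 1519 z 162.2 xmax pct [-18.6  -8.1  -5.2  -1.3] y [-28.1  26.7] end 60 [-3.3 -2.6 -1.9]
side top 1466 z 161.8 xmax pct [-23.4  -8.1  -3.8   1. ] y [-28.6  26. ] end 27 [-1.1 -0.5  0.2]
[-182.36272998 -114.91218014] [-27.48785317   0.06495437  27.44239804]
[nan nan nan]
((-148.64476013183594, 0.018070220947265625), (55.73930358886719, 68.4734115600586), 89.9839859008789)
  return _methods._mean(a, axis=axis, dtype=dtype,
  ret = um.true_divide(
```

View pics/scene18.png

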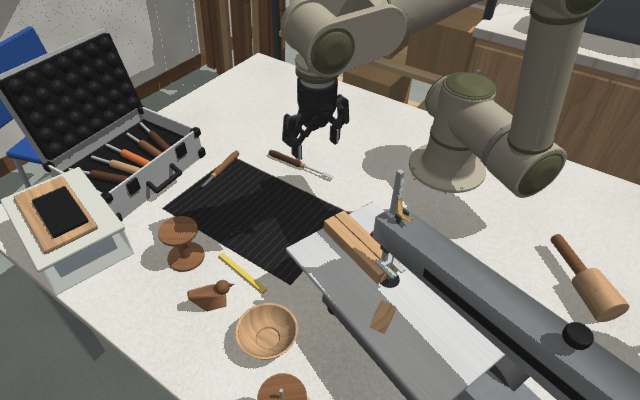

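View pics/side18z.png

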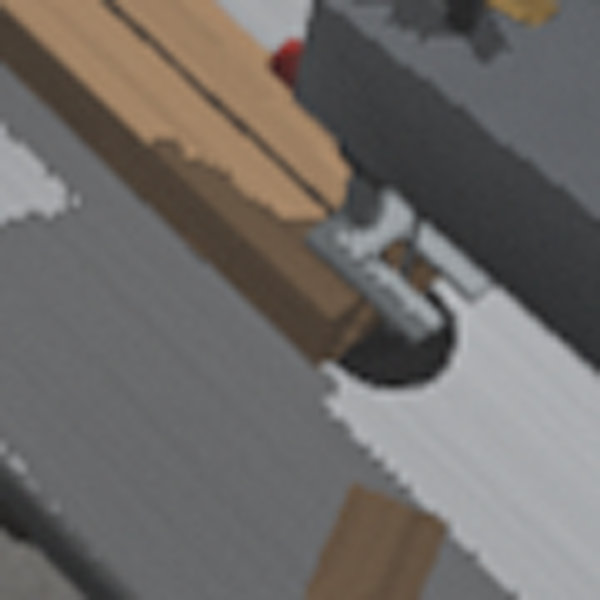

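View pics/wrist18.png

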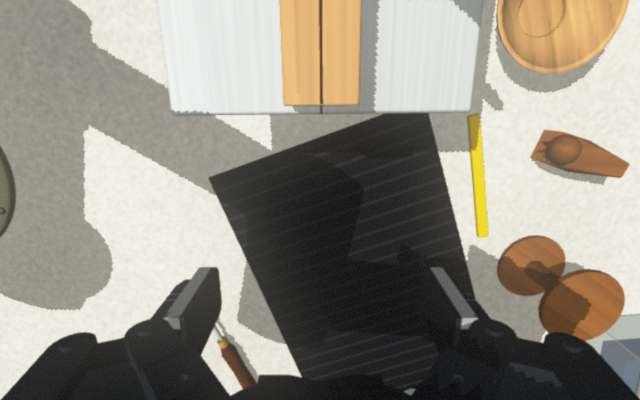

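The final pictures show the blank flat under the foot, its tail at x = -182.4 (so the lead end is about -2.4), y offset 0.0 and yaw under 0.1°. The bystanders haven't moved.

```bash
python3 -c "
from h import *
print(ticket.finish_job())"
```

```text
the job is handed in; nothing more can be done
None
```

The scroll saw is set up with the blank in place, and the job is handed in, at about 16 s of the 51 s allowed. No verdict was reported.

- **Foot:** I lifted it by the red grip about 17.5 mm, eased it down and let go. The grip then sat 14.2 mm above where it started, so it is resting on the 0.028 notch.
- **Blank:** I gripped it near its tail, lowered it flat onto the saw table in front of the foot, and slid it under along the arm. I crept up until it touched the blade lightly (about 2 N), then backed off about 0.2 mm before letting go.
- **Last checks:** The blank's centreline is within about 0.1 mm of the saw's middle and under 0.1° off its direction. Its top is at 162 mm, so it lies flat.
- **Gap to the blade:** The leading end is about 0.4–0.6 mm in front of the blade by the scene and wrist cameras. The side camera put it about 2 mm farther forward, which matches an offset that camera had shown all along.
- **Other things on the bench:** They look unmoved in the final pictures, and the arm was clear of everything when I handed in. The grip was out of the wrist camera's view at the end, so I did not measure the foot's height again; in the scene and side pictures the foot is still up.

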